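# Seat a laser tube in its V mount and clamp it

### The arm

A 6-joint arm with a two-finger parallel gripper is mounted at the origin on the work surface. World frame = base frame: x ahead of the robot, y to its left, z up, the work surface at z = 0. Lengths are in m, angles in rad, forces in N, time in s.
With the tool pointing down it reaches from about 0.3 to 0.875 m from the base axis. Payload 6.4 kg.
Tool frame: the origin (TCP) lies on the centre line of the jaws, within the pads' length; the fingertips stand 25 mm ahead of it and the grasp point (between the pads) lies 6 mm ahead of it; z points along the fingers, y is the line along which they close (so a half turn about z gives the same grasp; the last joint's range is limited). The gripper opens to 85 mm and grips with 20 to 120 N. Pads are 22 mm wide; open, the fingers measure 114 mm over their backs; the gripper's body (76 mm by 85 mm) begins 54 mm behind the grasp point. The pads swing forward as they close: fully open they stand 13 mm farther back than shut.
Start: joints at [-1.419, 0.181, 1.607, -0, 1.354, -0.206], TCP at [0.201, -0.539, 0.256] pointing down, gripper open.
Joint ranges: [-2.99, 2.99], [-0.89, 2.07], [0.3, 2.58], [-1.14, 4.28], [0, 2.63], [-3.12, 3.12]. Speed limits (rad/s): [2.57, 2.57, 3.01, 3.14, 3.14, 3.14].

### API

Orientations are given as a unit quaternion [w, x, y, z].
In Python, from bench import get_obs, camera, hand_in, spot_in gives the robot as it stands.
- The arm moves only by the shell command python3 -m jog 'ROWS'. ROWS is JSON, one flat list of numbers, 7 for each row, row after row: the shift along the tool's x, y, z in m, then the turn, a rotation vector about the tool's x, y, z in rad, then the closure, from 0 (fully open) to 1 (shut). A call has 1 to 20 rows; each row is the pose to reach, as a shift and turn from the pose commanded when the call began, along the tool's axes at that moment; what a row does not reach only later rows make up. A row lasts 1/8 s, in which the tool goes at most 62.5 mm and 10.7 degrees, less where a joint would pass 70% of its speed; a pose out of reach is approached as far as the arm can. A call with a gripper value outside its range is refused whole. The fingers move at their own pace and stop on an object; the grip force is fixed at half the most. Time passes only in rows, so rows that repeat a pose let the fingers close. It gives the time, the measured TCP pose, the force, the opening and the grip force at its end, in the units of the state.
- get_obs(): the state, without advancing time (a new reading comes with each control period).
- camera(name): name is "side" or "top" or "wrist"; returns a dict with "frame" (420x560x3 uint8, red, green, blue), "mtx" (3x3 intrinsics, pixels), "extrinsics" (4x4, takes a point from camera to world coordinates). Camera axes: x right, y up, looking along -z (the intrinsics and any distortion apply to the point x, -y, -z); pixel columns grow to the right and rows downward; lengths in m; the calibration is good to about 2 mm. A picture is of the moment at which its call begins. There is no depth.
- hand_in(): hands the job in; it is judged then, once.
Trained networks look in a picture, given as the dict that the camera call returned (one of the last four; its "shot" number tells which), for a name from the list of things; names that differ only in an ending like _2 or _b are one class to them, and where a whole thing is asked for, a point or a joint stands for the part that bears it (a point fixed in the world has none). Each returns a list of dicts, best first, with "confidence" (0 to 1); they miss things now and then, are a little off and sometimes report something else, mostly with a low value. They report only what shows in the picture. A call takes as long as a camera call. They do not tell look-alikes from the thing itself.
- spot_in(picture, name): "xyz" ([x, y, z] in m, in world coordinates, good to about 4 mm: the middle of the surface that is visible of it).
The state is a dict: "time_s": time; "q": joint angles; "dq": joint speeds; "joint_efforts": joint torques, N m; "eef_pos": TCP position; "eef_rot": TCP orientation; "wrist_force": force on the tool from outside, world axes, zero at the start; "torque": the same for the moment, N m; "opening": opening from 0.0 (shut) to 1.0 (fully open); "grasp_force": force on a finger pad.
Only numpy, scipy, OpenCV 4.12 (cv2) and the standard library are available. Lean on these libraries where they do the work, as an engineer would, in place of code of your own. Each camera call takes 0.05 s, during which the arm holds its last target. There are 200 camera calls.

### The job

Take the silver laser tube from its blue cradle, lower it gently into the black V mount so that it beds down in both Vs (no dropping), and then slide it along the Vs until it is pushed firmly up against the brass-coloured end stop. Then swing the red clamp arm square across the tube and press it straight down its plain shaft until its pad bites firmly on the tube and stays there, without crushing the tube. Let go of everything and leave the other things on the table alone.

Things in the scene. Friction and masses are not known exactly. Their poses are not given: they have to be found in the camera images.
- laser_tube: loose silver cylinder, 44 mm diameter, 180 mm long, about 0.4 kg, black end bands, one red ring; origin at its centre, y axis along its length (may be rolled about it). Either end may face the stop. Starts level in the cradle, axis 46 mm above the table; its middle is free below for fingers (cradle Vs 16 mm thick, 50 mm either side of the middle; base 8 mm high). Grip it with about 40 N.
- cradle: fixed blue storage cradle, 75 x 150 mm; origin at the centre of its underside, y axis along the stored tube, z up.
- mount: fixed black V mount: base 142 x 255 x 12 mm with two grey 90-degree V saddles, 20 mm thick, 58 mm wide, 45 mm either side of the origin along y, edges about 41 mm above the table. Origin on the table under the seated tube's axis, midway between saddles; y along the seated tube, z up. The clamp's plain steel shaft (14 mm diameter) stands at x = -70, y = +50 mm, 140 mm tall.
- v_axis (a point): point on the axis of a fully bedded tube, midway between the two saddles, 52 mm above the table; same axes as the mount. A bedded tube has its centre line through this point, along y.
- end_stop: fixed brass-coloured upright plate, 50 mm wide, 56 mm high, 8 mm thick, standing on the mount's base plate beyond the -y saddle; it is set at a different distance in each run (97 to 112 mm from the mount's origin). It takes any push here.
- stop_face (a point): centre of the end stop's flat contact face, at the height of the seated tube's axis; the face looks to the mount's +y and the tube's end butts against it (tube centre then 90 mm to +y of it). Sliding in the Vs already drags with about 2 to 7 N at the hand; a further rise of 4 N or more shows that it is home. Keep the push on the stop under 25 N.
- swing (a joint): angle of the clamp arm about the shaft, rad. 0: square across the tube, along the mount's +x, where it meets a hard stop; 1.57: parked along the mount's +y, clear of the tube; up to 2.4. Positive is counter-clockwise from above. Turns stiffly (0.15 N m), stays where left.
- press (a joint): how far hub and arm are pushed down the shaft, m: 0 at the top, at most 0.030. The toothed hub grips the shaft: a steady 7 N or so at the hand slides it, and it stays where left. The pad meets the bedded tube somewhere from 0.010 to 0.018, to be felt; from there press on to 14 to 20 N at the hand, so that the pad bears with about 7 to 13 N (5 N or more); over 30 N on the tube is too much.
- clamp_arm: red bar, 26 mm wide, 13 mm thick, reaching 91 mm from the shaft's axis, on a red hub 30 mm wide (top 10 mm above the bar's); below its outer end a round black pad (26 mm wide, sprung, 5 N per mm, 4 mm travel) on a steel spindle set 11 to 19 mm below the bar's underside, unreported. Origin on the shaft's axis, 116 mm below the bar's top face; x along the bar outward, z up.
- clamp_top (a point): white dot on the bar's top face straight above the pad, 70 mm from the shaft's axis: the place to push down. 116 mm above the table when press is 0.
- lens_tube: bystander, leave alone: black lens tube, 54 mm wide, 60 mm tall, standing; origin at the centre of its underside.
- mirror_mount: bystander, leave alone: mirror in a square black holder on a post, 113 mm tall; origin at the centre of its underside.
- lens_cleaner: bystander, leave alone: white bottle with blue cap, 120 mm tall; origin at the centre of its underside.
- hex_driver: bystander, leave alone: driver with red handle, 190 mm long, lying; origin at the centre of its underside.
- power_meter: bystander, leave alone: black meter box, 70 x 110 x 35 mm; origin at the centre of its underside.
- retaining_ring: bystander, leave alone: black ring, 66 mm wide, 12 mm high; origin at the centre of its underside.
- beam_block: bystander, leave alone: black upright plate on a foot, 80 mm tall; origin at the centre of its underside.
Things that resemble listed ones, but are neither listed nor needed, are in the scene too. Of the things like the laser_tube, leave any that is brown or green; of the rest the smaller one is meant.

How it is judged:
On the way, in this order (a step that is already met when the one before it is completed fails the run):
1. the tube lies bedded in both Vs of the mount (z of laser_tube in the frame of v_axis between -0.002 and 0.002 m and x of laser_tube in the frame of v_axis between -0.002 and 0.002 m and angle between the y axis of laser_tube and the y axis of mount, either way round below 0.04 rad), for 0.2 s.
2. the bedded tube is pushed against the end stop (over 1.5 N) (all of step 1 and contact force between laser_tube and end_stop above 1.5 N), for 0.05 s.
3. the arm lies square across the tube and its pad is pressed on the tube with over 5 N (all of step 1 and y of laser_tube in the frame of stop_face between 0.087 and 0.093 m and value of joint swing below 0.2 rad and contact force between clamp_arm and laser_tube above 5 N), for 0.15 s.
At the end, for the whole second after the job is handed in: The tube is at rest in both Vs (centre line within 2 mm of the seated axis across and in height, within 0.04 rad of its direction), its end within 3 mm of the end stop's face, the clamp arm within 0.2 rad of square across it, and the pad still bearing on the tube with more than 2 N (all of step 1 and y of laser_tube in the frame of stop_face between 0.087 and 0.093 m and value of joint swing below 0.2 rad and contact force between clamp_arm and laser_tube above 2 N and linear speed of laser_tube below 0.01 m/s); the robot touches nothing.
It fails at once if the tube is let go above the mount and falls into it (over 0.35 m/s, not held) (horizontal distance between laser_tube and v_axis below 0.06 m and contact force between the fingers and laser_tube below 0.5 N and linear speed of laser_tube above 0.35 m/s).
It fails at once if the tube is banged into the mount (over 60 N) (contact force between laser_tube and mount above 60 N).
It fails at once if the tube is rammed into the end stop (over 30 N) (contact force between laser_tube and end_stop above 30 N).
It fails at once if the clamp crushes the tube (over 30 N) (contact force between clamp_arm and laser_tube above 30 N).
It fails at once if a bystander is moved by more than 30 mm (distance of any of lens_tube, mirror_mount, lens_cleaner, hex_driver, power_meter, retaining_ring, beam_block from where it was at the start of the episode above 0.03 m).
It also fails if it takes over 72 s, if anything falls off the work surface, if the arm or the gripper's body presses on something with over 40 N, if the wrist force passes 120 N, or if a joint passes its speed limit or range.

## Working session

There is one attempt and no reset: what is moved stays moved. The work goes in short steps, Python scripts to look and compute and a shell command to move; the robot and the scene stay as the last step left them, time stands still between calls to the robot, and variables do not carry over. Pictures are saved under pics/ and viewed, at most 12 in all, crops included, and the job is handed in when it is done.

```bash
ls; mkdir -p pics; cat > h.py <<'E'
import numpy as np, cv2
from bench import get_obs, camera, hand_in, spot_in
def proj(c,P):
    E=np.linalg.inv(np.array(c["extrinsics"]));P=np.atleast_2d(P)
    p=P@E[:3,:3].T+E[:3,3];p=p*[1,-1,-1]
    u=p@np.array(c["mtx"]).T;return u[:,:2]/u[:,2:]
def unproj(c,uv,z):
    E=np.array(c["extrinsics"]);K=np.array(c["mtx"])
    d=np.linalg.inv(K)@[uv[0],uv[1],1];d=E[:3,:3]@(d*[1,-1,-1]);o=E[:3,3]
    return o+d*(z-o[2])/d[2]
def save(c,n): cv2.imwrite(f"pics/{n}.png",np.array(c["frame"])[:,:,::-1])
E
python3 - <<'E'
from h import *
np.set_printoptions(precision=4,suppress=True)
print(get_obs())
a={}
for n in("top","side"):
    c=camera(n);save(c,n+"0");a[n]=c
    print(n,{k:v for k,v in c.items() if k not in("frame",)})
    for t in("laser_tube","cradle","mount","end_stop","clamp_arm","clamp_top","lens_tube","mirror_mount","lens_cleaner","hex_driver","power_meter","retaining_ring","beam_block"):
        r=spot_in(c,t)
        print(t,[(np.round(x["xyz"],3).tolist(),round(x["confidence"],2),proj(c,x["xyz"])[0].round().tolist()) for x in r[:4]])
E
```

```text
pics
{'time_s': 0.0, 'q': array([-1.4193,  0.1815,  1.608 , -0.    ,  1.3538, -0.2063]), 'dq': array([-0.0004,  0.0019, -0.0001,  0.0003, -0.0003, -0.0006]), 'joint_efforts': array([  0.0005, -44.4872, -35.1331,  -0.0003,   0.0093,  -0.    ]), 'eef_pos': array([ 0.2013, -0.5381,  0.2554]), 'eef_rot': array([-0.0009,  0.984 ,  0.178 ,  0.    ]), 'wrist_force': array([-0.3343, -0.2956,  0.4985]), 'torque': array([ 0.027 , -0.0466,  0.0371]), 'grasp_force': 0.0, 'opening': 1.0002938679805093}
top {'mtx': array([[466.9911,   0.    , 276.0486],
       [  0.    , 466.9911, 211.4108],
       [  0.    ,   0.    ,   1.    ]]), 'extrinsics': array([[-0.0268,  0.9913, -0.1288,  0.3354],
       [-0.9995, -0.0247,  0.0184,  0.0064],
       [ 0.015 ,  0.1292,  0.9915,  1.2879],
       [ 0.    ,  0.    ,  0.    ,  1.    ]]), 'shot': 1}
laser_tube [([0.527, 0.151, 0.068], 0.96, [212.0, 201.0]), ([0.305, 0.235, 0.055], 0.79, [181.0, 286.0]), ([0.437, 0.467, 0.039], 0.71, [95.0, 238.0]), ([0.24, -0.254, 0.041], 0.56, [369.0, 306.0])]
cradle [([0.509, 0.146, 0.008], 0.57, [217.0, 210.0])]
mount [([0.53
[... 1558 characters left out ...]
 0.112], 0.66, [281.0, 225.0]), ([0.442, -0.104, 0.117], 0.56, [276.0, 219.0])]
clamp_top [([0.444, -0.104, 0.114], 0.75, [276.0, 220.0])]
lens_tube [([0.727, 0.096, 0.054], 0.8, [357.0, 189.0])]
mirror_mount [([0.447, -0.102, 0.114], 0.61, [277.0, 219.0]), ([0.74, -0.087, 0.013], 0.55, [371.0, 235.0])]
lens_cleaner [([0.693, 0.292, 0.061], 0.58, [338.0, 154.0])]
hex_driver [([0.772, -0.281, 0.019], 0.89, [397.0, 279.0])]
power_meter [([0.6, 0.419, 0.035], 0.97, [308.0, 142.0]), ([0.524, -0.209, 0.013], 0.68, [307.0, 268.0])]
retaining_ring [([0.644, -0.458, 0.006], 0.7, [364.0, 337.0])]
beam_block [([0.717, 0.196, 0.026], 0.58, [348.0, 177.0]), ([0.644, -0.46, 0.009], 0.28, [365.0, 337.0])]
```

View pics/top0.png

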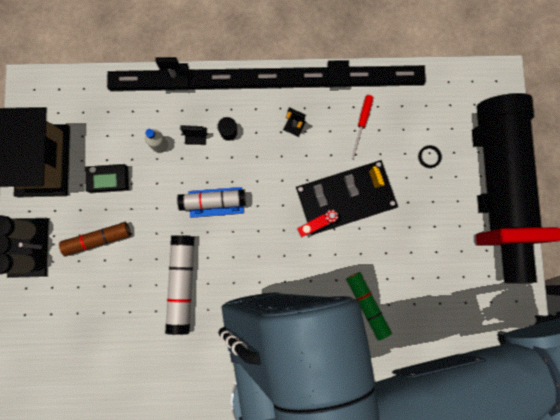

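View pics/side0.png

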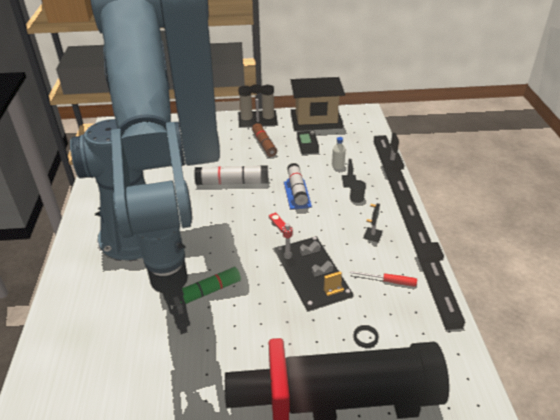

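The top picture shows the target tube at (211,200) in the blue cradle. The larger silver one at (180,285) is a look-alike, as are the brown and green tubes. The black mount sits around (345,195), with the brass stop at (377,177), the hub at (331,215), and the red arm parked down-left towards (303,232). I'll move above the tube and look from near.

```bash
cat >> h.py <<'E'
from scipy.spatial.transform import Rotation as R
np.set_printoptions(precision=4,suppress=True)
def Rt(o): return R.from_quat(np.roll(o["eef_rot"],-1))
def rel(pos,phi):
    "tool-frame shift and turn to a tool-down pose with tool x at angle phi"
    o=get_obs();r=Rt(o)
    t=R.from_matrix(np.array([[np.cos(phi),np.sin(phi),0],[np.sin(phi),-np.cos(phi),0],[0,0,-1]]).T)
    return r.inv().apply(np.array(pos)-o["eef_pos"]), (r.inv()*t).as_rotvec()
def st():
    o=get_obs();x=Rt(o).as_matrix()[:,0]
    print(o["time_s"],o["eef_pos"],"phi",np.arctan2(x[1],x[0]),"F",o["wrist_force"],"T",o["torque"],"op",o["opening"],"gf",o["grasp_force"])
E
python3 -c "
from h import *
print(rel([.46,.15,.25],1.6))"
```

```text
(array([ 0.4834, -0.5544,  0.0063]), array([-0.    , -0.    , -1.2422]))
```

```bash
python3 -m jog '[0.483,-0.554,0.006,0,0,-0.18,0, 0.483,-0.554,0.006,0,0,-0.36,0, 0.483,-0.554,0.006,0,0,-0.54,0, 0.483,-0.554,0.006,0,0,-0.72,0, 0.483,-0.554,0.006,0,0,-0.9,0, 0.483,-0.554,0.006,0,0,-1.08,0, 0.483,-0.554,0.006,0,0,-1.242,0, 0.483,-0.554,0.006,0,0,-1.242,0, 0.483,-0.554,0.006,0,0,-1.242,0, 0.483,-0.554,0.006,0,0,-1.242,0, 0.483,-0.554,0.006,0,0,-1.242,0, 0.483,-0.554,0.006,0,0,-1.242,0, 0.483,-0.554,0.006,0,0,-1.242,0, 0.483,-0.554,0.006,0,0,-1.242,0]'
python3 - <<'E'
from h import *
st()
c=camera("wrist");save(c,"w1");print(c["extrinsics"],c["mtx"])
print([(r["xyz"],r["confidence"]) for r in spot_in(c,"laser_tube")])
c=camera("top");save(c,"top1")
f=cv2.cvtColor(np.array(c["frame"]),cv2.COLOR_RGB2HSV)
cv2.imwrite("pics/top1z.png",cv2.resize(np.array(c["frame"])[130:260,270:420,::-1],None,fx=5,fy=5,interpolation=cv2.INTER_CUBIC)[:600,:750])
E
```

```text
time_s: 3.15
eef_pos: [0.4595, 0.1493, 0.2501]
eef_rot: [-0.0, 0.697, 0.718, -0.0]
wrist_force: [-1.7, 0.2, -0.3]
opening: 0.999
grasp_force: 0.0
3.15 [0.4595 0.1493 0.2501] phi 1.6005571322301384 F [-1.7067  0.2192 -0.2583] T [-0.0199  0.0058  0.0543] op 0.9993306571686045 gf 0.0
[[ 0.9996 -0.0284 -0.0085  0.4577]
 [ 0.0297  0.9526  0.3029  0.2258]
 [-0.0005 -0.303   0.953   0.3688]
 [ 0.      0.      0.      1.    ]] [[342.5522   0.     280.3523]
 [  0.     342.5522 207.5092]
 [  0.       0.       1.    ]]
[([0.3314, 0.2427, 0.0591], 0.91), ([0.5279, 0.1679, 0.063], 0.84)]
```

View pics/w1.png

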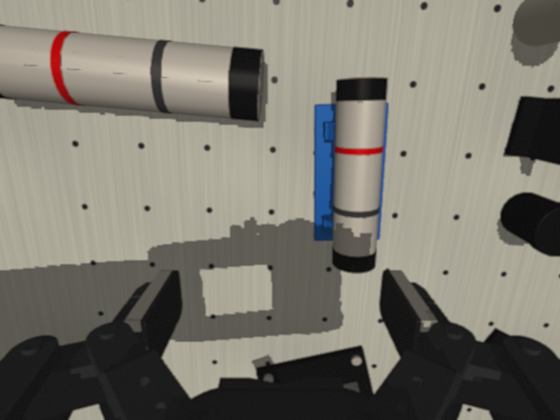

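View pics/top1z.png

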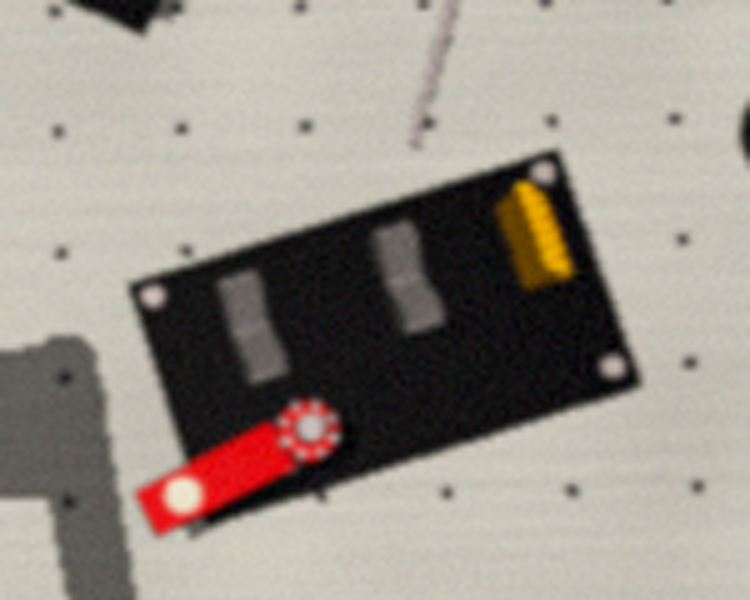

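Wrist picture: the tube runs from (361,78) to (354,270), with silhouette columns 337-386 at the top and 334-377 at the bottom. The zoomed top view shows the plate corners, the two saddles, the brass stop and the red arm with its dot at (183,495) and the shaft at (311,428).

```bash
python3 - <<'E'
from h import *
c=camera("wrist")
a=unproj(c,(361.5,90),.046);b=unproj(c,(355.5,262),.046)
t=unproj(c,(361.5,78),.06);u=unproj(c,(354,270),.055)
print(a,b,"yaw",np.arctan2(-(a-b)[0],(a-b)[1]),t,u,(t+u)/2)
c=camera("top")
Z=lambda p,z: unproj(c,(p[0]/5+270,p[1]/5+130),z)
P=[Z(p,.012)[:2] for p in[(131,285),(560,150),(640,382),(190,535)]]
for i in range(4):
    d=P[i]-P[(i+1)%4];print(np.linalg.norm(d),np.arctan2(d[1],d[0]))
th=np.arctan2(*( (P[0]-P[1]+P[3]-P[2])*[-1,1]))
s1=(Z((237,275),.041)+Z((268,378),.041))/2;s2=(Z((393,229),.041)+Z((424,327),.041))/2
print("theta",th,"plate c",np.mean(P,0),"saddles",s1,s2,np.linalg.norm(s1-s2),"th",np.arctan2(-(s1-s2)[0],(s1-s2)[1]),"o",(s1+s2)/2)
sh=Z((311,428),.14);dot=Z((183,495),.116);o=sh[:2]-R.from_euler('z',th).as_matrix()[:2,:2]@[-.07,.05]
print("shaft",sh,"dot",dot,"o from shaft",o,"swing",np.arctan2((dot-sh)[1],(dot-sh)[0])-th)
E
```

```text
[0.5303 0.2342 0.046 ] [0.5409 0.0648 0.046 ] yaw 0.062037679934522146 [0.5262 0.2434 0.06  ] [0.5379 0.0602 0.055 ] [0.5321 0.1518 0.0575]
0.25348701289384457 1.8549884879565313
0.13750722646900046 0.27301246154983233
0.26446264158950117 -1.2697583690463083
0.1425006409539472 -2.9450587182835304
theta 0.29279354936953716 plate c [ 0.5355 -0.2129] saddles [ 0.5384 -0.1383  0.041 ] [ 0.563  -0.2243  0.041 ] 0.08945084763092565 th 0.27889682136037464 o [ 0.5507 -0.1813  0.041 ]
shaft [ 0.4705 -0.1539  0.14  ] dot [ 0.4409 -0.0912  0.116 ] o from shaft [ 0.5519 -0.1816] swing 1.7183202102587964
```

```bash
python3 -c "
from h import *
print(rel([.5355,.151,.14],1.623))"
```

```text
(array([0.0005, 0.0758, 0.1105]), array([ 0.0003,  0.0001, -0.0251]))
```

```bash
python3 -m jog '[0,0.076,0.04,0,0,-0.025,0, 0,0.076,0.07,0,0,-0.025,0, 0,0.076,0.11,0,0,-0.025,0, 0,0.076,0.11,0,0,-0.025,0]'
python3 - <<'E'
from h import *
c=camera("wrist");save(c,"w2")
print([(r["xyz"],r["confidence"]) for r in spot_in(c,"laser_tube")]);st()
print(rel([.5355,.151,.052],1.623))
E
```

```text
time_s: 3.9
eef_pos: [0.5332, 0.1507, 0.1371]
eef_rot: [-0.003, 0.688, 0.725, -0.003]
wrist_force: [-0.5, 0.4, 0.4]
opening: 0.997
grasp_force: 0.0
[([0.5288, 0.1742, 0.0644], 0.84)]
4.0 [0.5361 0.1512 0.1413] phi 1.6239775795415208 F [-0.1631 -0.3067  0.696 ] T [ 0.0247 -0.0301 -0.0122] op 1.0030968557402073 gf 0.0
(array([-0.0002, -0.0006,  0.0893]), array([ 0.0004, -0.    ,  0.001 ]))
```

View pics/w2.png

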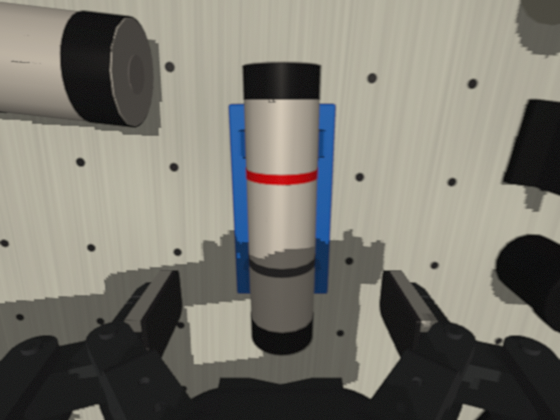

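The tube is centred between the fingers, with its axis at column 282 and straight. I'll descend and close.

```bash
python3 -m jog '[0,0,0.05,0,0,0,0, 0,0,0.075,0,0,0,0, 0,0,0.089,0,0,0,0, 0,0,0.089,0,0,0,0, 0,0,0.089,0,0,0,0.7, 0,0,0.089,0,0,0,0.7, 0,0,0.089,0,0,0,0.7, 0,0,0.089,0,0,0,0.7, 0,0,0.089,0,0,0,0.7]'
python3 -m jog '[0,0,-0.03,0,0,0,0.7, 0,0,-0.09,0,0,0,0.7, 0,0,-0.13,0,0,0,0.7, 0,0,-0.13,0,0,0,0.7, 0,0,-0.13,0,0,0,0.7]'
python3 -c "
from h import *
st();th=.285
y=np.array([-np.sin(th),np.cos(th)])
p=np.array([.551,-.1815])
print(rel([*p,.17],th+np.pi/2))"
```

```text
time_s: 5.12
eef_pos: [0.5329, 0.1517, 0.052]
eef_rot: [-0.002, 0.688, 0.726, -0.003]
wrist_force: [-13.3, -1.5, 15.0]
opening: 0.5
grasp_force: 58.9
time_s: 5.75
eef_pos: [0.5346, 0.1516, 0.1799]
eef_rot: [-0.001, 0.688, 0.726, -0.001]
wrist_force: [-0.6, 0.5, -4.3]
opening: 0.5
grasp_force: 63.2
5.75 [0.5346 0.1516 0.1799] phi 1.6248245415525309 F [-0.572   0.458  -4.2502] T [-0.0387 -0.0075  0.022 ] op 0.5002618208863489 gf 63.20702075958252
(array([-0.3335, -0.0016,  0.0099]), array([-0.0023, -0.0002, -0.231 ]))
```

```bash
python3 -c "
from h import *
th=.285;M=R.from_euler('z',th).as_matrix()[:2,:2]
p=np.array([.551,-.1815])+M@[.09,-.06]
print(p,rel([*p,.27],th+np.pi/2))"
```

```text
[ 0.6542 -0.2138] (array([-0.3713,  0.0995, -0.0903]), array([-0.0023, -0.0002, -0.231 ]))
```

```bash
python3 -m jog '[-0.371,0.1,-0.09,0,0,-0.12,0.7, -0.371,0.1,-0.09,0,0,-0.231,0.7, -0.371,0.1,-0.09,0,0,-0.231,0.7, -0.371,0.1,-0.09,0,0,-0.231,0.7, -0.371,0.1,-0.09,0,0,-0.231,0.7, -0.371,0.1,-0.09,0,0,-0.231,0.7, -0.371,0.1,-0.09,0,0,-0.231,0.7, -0.371,0.1,-0.09,0,0,-0.231,0.7, -0.371,0.1,-0.09,0,0,-0.231,0.7]'
python3 - <<'E'
from h import *
st()
c=camera("wrist");cv2.imwrite("pics/w3.png",cv2.resize(np.array(c["frame"])[:,:,::-1],(800,600),interpolation=cv2.INTER_CUBIC))
import pickle;pickle.dump(c,open("w3.pkl","wb"))
E
```

```text
time_s: 6.88
eef_pos: [0.6546, -0.2121, 0.2685]
eef_rot: [-0.002, 0.599, 0.8, -0.0]
wrist_force: [-0.2, 0.7, -3.9]
opening: 0.495
grasp_force: 63.0
6.875 [ 0.6546 -0.2121  0.2685] phi 1.856258855189921 F [-0.2312  0.6845 -3.8936] T [-0.0161 -0.0445 -0.0244] op 0.4951978864213204 gf 63.02910804748535
```

View pics/w3.png

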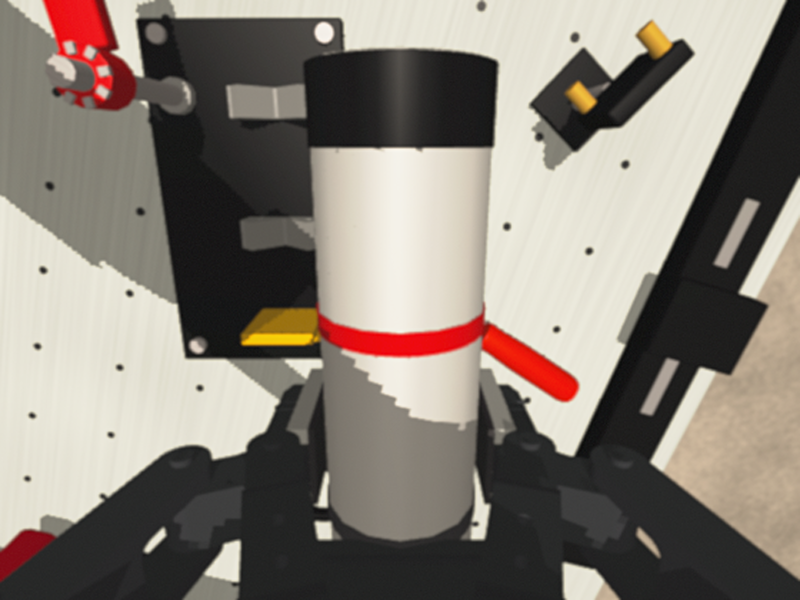

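The wrist picture shows the held tube beside the mount. Upper saddle: left end (227,85)/(231,118), with the V line at (273,85)-(276,118). The brass stop's upper face edge runs from (250,333), and the plate corners are at (139,20), (341,18) and (186,357).

```bash
python3 - <<'E'
from h import *
import pickle
c=pickle.load(open("w3.pkl","rb"))
Z=lambda p,z: unproj(c,(p[0]*.7,p[1]*.7),z)[:2]
A,B,C=Z((139,19),.012),Z((341,18),.012),Z((186,357),.012)
d=A-C;e=B-A
th=np.arctan2(-d[0],d[1]);print("plate",np.linalg.norm(d),th,np.linalg.norm(e),np.arctan2(e[1],e[0]))
th=.285;M=R.from_euler('z',th).as_matrix()[:2,:2];o=np.array([.551,-.1815])
L=lambda p,z:(Z(p,z)-o)@M
print("plate c from 2 corners",L((139,19),.012),L((186,357),.012),L((341,18),.012))
for n,p,z in[("s1 left back",(227,85),.041),("s1 left front",(231,118),.041),("V back",(273,85),.021),("V front",(276,118),.021),("s2 left",(243,248),.041),("stop top",(250,333),.068),("stop foot",(264,308),.012),("shaft top",(62,70),.14),("shaft foot",(178,97),.012)]: print(n,L(p,z))
# top camera pred of stop
E
```

```text
plate 0.25200051990422434 0.2817764621738797 0.13819402088934238 0.28917305425536616
plate c from 2 corners [-0.0885  0.0983] [-0.0893 -0.1537] [0.0497 0.0989]
s1 left back [-0.0231  0.0536]
s1 left front [-0.0226  0.0333]
V back [0.0021 0.0557]
V front [0.0026 0.0343]
s2 left [-0.023  -0.0547]
stop top [-0.015  -0.1097]
stop foot [-0.0203 -0.1102]
shaft top [-0.0663  0.0497]
shaft foot [-0.0685  0.0488]
```

```bash
python3 -c "
from h import *
th=.285;M=R.from_euler('z',th).as_matrix()[:2,:2]
p=np.array([.551,-.1815])+M@[.002,-.004]
print(p,rel([*p,.10],th+np.pi/2))"
```

```text
[ 0.554  -0.1848] (array([ 0.0538, -0.0887,  0.1695]), array([-0.0025, -0.0028,  0.0011]))
```

```bash
python3 -m jog '[0.054,-0.089,0.02,-0.0025,-0.003,0,0.7, 0.054,-0.089,0.04,-0.0025,-0.003,0,0.7, 0.054,-0.089,0.09,-0.0025,-0.003,0,0.7, 0.054,-0.089,0.14,-0.0025,-0.003,0,0.7, 0.054,-0.089,0.17,-0.0025,-0.003,0,0.7, 0.054,-0.089,0.17,-0.0025,-0.003,0,0.7, 0.054,-0.089,0.17,-0.0025,-0.003,0,0.7]'
python3 -c "
from h import *
st()
th=.285;M=R.from_euler('z',th).as_matrix()[:2,:2]
p=np.array([.551,-.1815])+M@[.002,-.004]
print(rel([*p,.058],th+np.pi/2));c=camera('side');cv2.imwrite('pics/s3.png',cv2.resize(np.array(c['frame'])[170:330,220:400,::-1],None,fx=3.6,fy=3.6))"
```

```text
time_s: 7.8
eef_pos: [0.5559, -0.1863, 0.1027]
eef_rot: [0.003, 0.599, 0.801, 0.0]
wrist_force: [0.4, -0.0, -3.9]
opening: 0.498
grasp_force: 62.9
7.8 [ 0.5559 -0.1863  0.1027] phi 1.8568141378041088 F [ 0.4409 -0.0484 -3.881 ] T [ 0.0241 -0.0495 -0.0053] op 0.4976802016146178 gf 62.92666554450989
(array([ 0.0022, -0.0015,  0.0447]), array([0.0039, 0.0044, 0.001 ]))
```

```bash
python3 -m jog '[0,0,0.015,0,0,0,0.7, 0,0,0.025,0,0,0,0.7, 0,0,0.030,0,0,0,0.7, 0,0,0.033,0,0,0,0.7, 0,0,0.035,0,0,0,0.7, 0,0,0.035,0,0,0,0.7]'; python3 -c "
from h import *
st();r=Rt(get_obs()).inv();print(r.apply(get_obs()['wrist_force']))"
```

```text
time_s: 8.6
eef_pos: [0.5552, -0.1867, 0.0663]
eef_rot: [0.002, 0.6, 0.8, 0.0]
wrist_force: [0.3, -0.4, -3.3]
opening: 0.496
grasp_force: 63.1
8.6 [ 0.5552 -0.1867  0.0663] phi 1.8558273283539988 F [ 0.2507 -0.3512 -3.2509] T [ 0.0262 -0.0007 -0.0025] op 0.49633558194539207 gf 63.11049699783325
[-0.3977  0.1336  3.2524]
```

```bash
python3 -m jog '[0,0,0.0015,0,0,0,0.7, 0,0,0.003,0,0,0,0.7, 0,0,0.003,0,0,0,0.7]'; python3 -c "
from h import *
st();r=Rt(get_obs()).inv();print(r.apply(get_obs()['wrist_force']))"
```

```text
time_s: 8.98
eef_pos: [0.5551, -0.1866, 0.0632]
eef_rot: [0.002, 0.6, 0.8, 0.0]
wrist_force: [0.6, -0.4, -4.2]
opening: 0.494
grasp_force: 63.1
8.975 [ 0.5551 -0.1866  0.0632] phi 1.8557691215819538 F [ 0.5537 -0.3619 -4.196 ] T [ 0.0257 -0.0065  0.0189] op 0.4939093863823717 gf 63.109638690948486
[-0.4911  0.4198  4.1984]
```

```bash
python3 -m jog '[0,0,0.001,0,0,0,0.7, 0,0,0.002,0,0,0,0.7, 0,0,0.002,0,0,0,0.7]'; python3 -c "
from h import *
st();r=Rt(get_obs()).inv();print(r.apply(get_obs()['wrist_force']))"
```

```text
time_s: 9.35
eef_pos: [0.5551, -0.1866, 0.0612]
eef_rot: [0.002, 0.6, 0.8, 0.0]
wrist_force: [0.3, 0.0, -3.8]
opening: 0.495
grasp_force: 63.1
9.35 [ 0.5551 -0.1866  0.0612] phi 1.8557440634819073 F [ 0.2917  0.0243 -3.7534] T [ 0.0259  0.0105 -0.0174] op 0.4951692402538306 gf 63.11004281044006
[-0.0482  0.2781  3.7542]
```

```bash
python3 -m jog '[0,0,0.001,0,0,0,0.7, 0,0,0.001,0,0,0,0.7]'; python3 -c "
from h import *
st();r=Rt(get_obs()).inv();print(r.apply(get_obs()['wrist_force']))"
```

```text
time_s: 9.6
eef_pos: [0.5551, -0.1867, 0.0602]
eef_rot: [0.002, 0.6, 0.8, 0.0]
wrist_force: [-0.6, 0.3, -3.8]
opening: 0.497
grasp_force: 63.1
9.6 [ 0.5551 -0.1867  0.0602] phi 1.8557635457415964 F [-0.6275  0.2645 -3.8278] T [0.0123 0.0295 0.0287] op 0.4967079498891659 gf 63.11176300048828
[ 0.4415 -0.5372  3.8252]
```

```bash
python3 -m jog '[0,0,0.001,0,0,0,0.7, 0,0,0.001,0,0,0,0.7]'; python3 -c "
from h import *
st();r=Rt(get_obs()).inv();print(r.apply(get_obs()['wrist_force']))"
```

```text
time_s: 9.85
eef_pos: [0.5551, -0.1866, 0.0592]
eef_rot: [0.002, 0.6, 0.8, 0.0]
wrist_force: [0.1, 0.1, -4.3]
opening: 0.496
grasp_force: 63.1
9.85 [ 0.5551 -0.1866  0.0592] phi 1.8558325226916779 F [ 0.1132  0.0834 -4.3114] T [-0.0218 -0.0056 -0.0391] op 0.4957718465490277 gf 63.109198808670044
[0.0604 0.122  4.3115]
```

```bash
python3 -m jog '[0,0,0.001,0,0,0,0.7, 0,0,0.001,0,0,0,0.7]'; python3 -c "
from h import *
st();r=Rt(get_obs()).inv();print(r.apply(get_obs()['wrist_force']))"
```

```text
time_s: 10.1
eef_pos: [0.5554, -0.1867, 0.0584]
eef_rot: [0.002, 0.6, 0.8, 0.0]
wrist_force: [0.3, 0.1, -3.3]
opening: 0.496
grasp_force: 63.4
10.1 [ 0.5554 -0.1867  0.0584] phi 1.8557306801360736 F [ 0.2536  0.0904 -3.2596] T [ 0.008  -0.1166 -0.0178] op 0.49613216042621017 gf 63.41097950935364
[0.0262 0.259  3.2604]
```

```bash
python3 -m jog '[0,0,0.0007,0,0,0,0.7, 0,0,0.0007,0,0,0,0.7]'; python3 -c "
from h import *
st();r=Rt(get_obs()).inv();print(r.apply(get_obs()['wrist_force']),r.apply(get_obs()['torque']))"
```

```text
time_s: 10.35
eef_pos: [0.5556, -0.1868, 0.0583]
eef_rot: [0.002, 0.599, 0.8, 0.0]
wrist_force: [-1.3, 0.9, 2.7]
opening: 0.496
grasp_force: 63.8
10.35 [ 0.5556 -0.1868  0.0583] phi 1.8560768166204813 F [-1.2887  0.9454  2.6819] T [0.3011 0.1435 0.0785] op 0.49596854699387266 gf 63.800997734069824
[ 1.2603 -0.9622 -2.6894] [ 0.0527  0.3296 -0.0776]
```

```bash
python3 -m jog '[0,0,0.0007,0,0,0,0.7, 0,0,0.0007,0,0,0,0.7]'; python3 -c "
from h import *
st();r=Rt(get_obs()).inv();print(r.apply(get_obs()['wrist_force']),r.apply(get_obs()['torque']))"
```

```text
time_s: 10.6
eef_pos: [0.5556, -0.1868, 0.0582]
eef_rot: [0.002, 0.599, 0.8, 0.0]
wrist_force: [-3.4, 2.3, 9.1]
opening: 0.497
grasp_force: 64.7
10.6 [ 0.5556 -0.1868  0.0582] phi 1.8560909835732 F [-3.4147  2.2679  9.081 ] T [0.5064 0.5358 0.133 ] op 0.4966814086441741 gf 64.69008922576904
[ 3.1051 -2.6112 -9.0999] [ 0.3711  0.6371 -0.1324]
```

The tube is on the +y saddle first (small tilt), so I'll level it out.

```bash
python3 -m jog '[0,0,0,0.003,0.005,0,0.7, 0,0,0,0.003,0.005,0,0.7, 0,0,0,0.003,0.005,0,0.7]'; python3 -c "
from h import *
st();r=Rt(get_obs()).inv();print(r.apply(get_obs()['wrist_force']),r.apply(get_obs()['torque']))"
```

```text
time_s: 10.98
eef_pos: [0.5556, -0.1868, 0.0581]
eef_rot: [-0.001, 0.599, 0.8, 0.0]
wrist_force: [-2.9, 2.6, 9.4]
opening: 0.496
grasp_force: 64.4
10.975 [ 0.5556 -0.1868  0.0581] phi 1.8561603164859517 F [-2.9451  2.6147  9.4042] T [0.3977 0.4473 0.0802] op 0.4956310050386982 gf 64.42978620529175
[ 3.3509 -2.0892 -9.3998] [ 0.3174  0.5075 -0.0797]
```

```bash
python3 -m jog '[-0.0005,0,-0.0005,0,0,0,0.7, -0.002,0,-0.0005,0,0,0,0.7, -0.004,0,-0.0005,0,0,0,0.7, -0.006,0,-0.0005,0,0,0,0.7, -0.007,0,-0.0005,0,0,0,0.7]'; python3 -c "
from h import *
st();r=Rt(get_obs()).inv();print(r.apply(get_obs()['wrist_force']),r.apply(get_obs()['torque']))"
```

```text
time_s: 11.6
eef_pos: [0.557, -0.1917, 0.0581]
eef_rot: [-0.002, 0.599, 0.8, 0.001]
wrist_force: [-3.7, 9.8, 9.9]
opening: 0.494
grasp_force: 64.5
11.6 [ 0.557  -0.1917  0.0581] phi 1.8562438033182769 F [-3.7322  9.7982  9.9379] T [1.3866 0.5043 0.0886] op 0.4941708792400546 gf 64.53944563865662
[10.4996 -0.8282 -9.8877] [ 0.0938  1.4725 -0.0891]
```

```bash
python3 -m jog '[0,0,-0.0008,0,0,0,0.7, 0,0,-0.0008,0,0,0,0.7]'; python3 -c "
from h import *
st();r=Rt(get_obs()).inv();print(r.apply(get_obs()['wrist_force']),r.apply(get_obs()['torque']))"; python3 -m jog '[-0.001,0,0,0,0,0,0.7, -0.001,0,0,0,0,0,0.7]'; python3 -c "
from h import *
st();r=Rt(get_obs()).inv();print(r.apply(get_obs()['wrist_force']),r.apply(get_obs()['torque']))
c=camera('top');cv2.imwrite('pics/t4.png',cv2.resize(np.array(c['frame'])[130:250,300:430,::-1],None,fx=5,fy=5,interpolation=cv2.INTER_CUBIC))"
```

```text
time_s: 11.85
eef_pos: [0.5574, -0.1931, 0.0582]
eef_rot: [-0.001, 0.599, 0.8, 0.001]
wrist_force: [-0.1, 4.0, 0.6]
opening: 0.499
grasp_force: 63.6
11.85 [ 0.5574 -0.1931  0.0582] phi 1.855883974952628 F [-0.0644  3.9889  0.58  ] T [ 0.5245 -0.1266  0.1567] op 0.49888826019689386 gf 63.620123863220215
[ 3.8472  1.0601 -0.5718] [-0.2687  0.4678 -0.1572]
time_s: 12.1
eef_pos: [0.5578, -0.1944, 0.0583]
eef_rot: [-0.001, 0.6, 0.8, 0.001]
wrist_force: [1.7, 4.3, 0.5]
opening: 0.499
grasp_force: 63.6
12.1 [ 0.5578 -0.1944  0.0583] phi 1.8556813044524383 F [1.6645 4.2618 0.4769] T [ 0.5797 -0.3537  0.0978] op 0.4987273346935135 gf 63.634175062179565
[ 3.6231  2.7952 -0.4699] [-0.5022  0.4569 -0.0986]
```

```bash
python3 -m jog '[-0.001,0.0003,0,0,0,0,0.7, -0.002,0.0003,0,0,0,0,0.7, -0.003,0.0003,0,0,0,0,0.7, -0.004,0.0003,0,0,0,0,0.7]'; python3 -c "
from h import *
st();r=Rt(get_obs()).inv();print(r.apply(get_obs()['wrist_force']),r.apply(get_obs()['torque']))"; python3 -m jog '[-0.001,0,0,0,0,0,0.7, -0.002,0,0,0,0,0,0.7]'; python3 -c "
from h import *
st();r=Rt(get_obs()).inv();print(r.apply(get_obs()['wrist_force']),r.apply(get_obs()['torque']))"
```

```text
time_s: 12.65
eef_pos: [0.5589, -0.1981, 0.0582]
eef_rot: [-0.001, 0.6, 0.8, 0.0]
wrist_force: [1.1, 4.8, 2.8]
opening: 0.501
grasp_force: 63.7
12.65 [ 0.5589 -0.1981  0.0582] phi 1.8557564800124313 F [1.0968 4.7969 2.8001] T [ 0.7116 -0.1288  0.0734] op 0.5007266001179624 gf 63.70904803276062
[ 4.3011  2.3998 -2.792 ] [-0.3235  0.6466 -0.0744]
time_s: 12.9
eef_pos: [0.5594, -0.2001, 0.0582]
eef_rot: [-0.001, 0.6, 0.8, 0.0]
wrist_force: [0.7, 5.4, 2.4]
opening: 0.494
grasp_force: 63.7
12.9 [ 0.5594 -0.2001  0.0582] phi 1.8557213186822556 F [0.6778 5.3769 2.3759] T [ 0.709  -0.1879  0.1384] op 0.4944185267578391 gf 63.711315393447876
[ 4.9746  2.1608 -2.3664] [-0.3793  0.6275 -0.1395]
```

```bash
for i in 1; do python3 -m jog '[-0.001,0,0,0,0,0,0.7, -0.002,0,0,0,0,0,0.7, -0.002,0,0,0,0,0,0.7]'; done; python3 -c "
from h import *
st();r=Rt(get_obs()).inv();print(r.apply(get_obs()['wrist_force']))"; python3 -m jog '[-0.001,0,0,0,0,0,0.7, -0.0015,0,0,0,0,0,0.7, -0.0015,0,0,0,0,0,0.7]' | grep -E "pos|wrist"
```

```text
time_s: 13.28
eef_pos: [0.56, -0.2021, 0.0582]
eef_rot: [-0.001, 0.6, 0.8, 0.0]
wrist_force: [1.8, 4.3, 1.6]
opening: 0.492
grasp_force: 63.7
13.275 [ 0.56   -0.2021  0.0582] phi 1.855660862619427 F [1.7584 4.3011 1.5911] T [ 0.6176 -0.1916  0.0777] op 0.4916759077015851 gf 63.7152886390686
[ 3.6365  2.8956 -1.5857]
eef_pos: [0.5603, -0.203, 0.0582]
wrist_force: [0.4, 6.5, 2.9]
```

```bash
python3 -m jog '[-0.001,0,0,0,0,0,0.7, -0.001,0,0,0,0,0,0.7]' | grep -E "pos|wrist";  python3 -c "
from h import *
r=Rt(get_obs()).inv();print(r.apply(get_obs()['wrist_force']))"
```

```text
eef_pos: [0.5603, -0.2031, 0.0582]
wrist_force: [-0.3, 9.2, 7.2]
[ 8.9394  2.331  -7.141 ]
```

```bash
python3 -m jog '[-0.001,0,0,0,0,0,0.7, -0.001,0,0,0,0,0,0.7, -0.001,0,0,0,0,0,0.7]' | grep -E "pos|wrist";  python3 -c "
from h import *
r=Rt(get_obs()).inv();print(r.apply(get_obs()['wrist_force']))"
```

```text
eef_pos: [0.5603, -0.2031, 0.0582]
wrist_force: [-1.0, 13.0, 9.0]
[12.7527  2.7058 -8.902 ]
```

```bash
python3 -m jog '[0.0015,0,0,0,0,0,0.7, 0.0015,0,0,0,0,0,0, 0.0015,0,0,0,0,0,0, 0.0015,0,0,0,0,0,0, 0.0015,0,0,0,0,0,0, 0.0015,0,-0.05,0,0,0,0, 0.0015,0,-0.11,0,0,0,0, 0.0015,0,-0.16,0,0,0,0, 0.0015,0,-0.16,0,0,0,0, 0.0015,0,-0.16,0,0,0,1]'
python3 - <<'E'
from h import *
st()
c=camera("wrist");cv2.imwrite("pics/w5.png",cv2.resize(np.array(c["frame"])[:,:,::-1],(800,600),interpolation=cv2.INTER_CUBIC))
import pickle;pickle.dump(c,open("w5.pkl","wb"))
print([(r["xyz"],r["confidence"]) for n in("clamp_top","laser_tube") for r in spot_in(c,n)])
E
```

```text
time_s: 15.52
eef_pos: [0.5603, -0.2041, 0.2177]
eef_rot: [-0.001, 0.6, 0.8, 0.0]
wrist_force: [0.1, 0.3, 0.4]
opening: 0.821
grasp_force: 0.0
15.525 [ 0.5603 -0.2041  0.2177] phi 1.8557484917664746 F [0.051  0.291  0.4444] T [-0.0271  0.0012 -0.0064] op 0.8207534698656307 gf 0.0
[([0.4566, -0.1195, 0.1144], 0.57), ([0.5529, -0.1851, 0.0725], 0.89), ([0.3256, -0.2196, 0.0286], 0.56)]
```

View pics/w5.png

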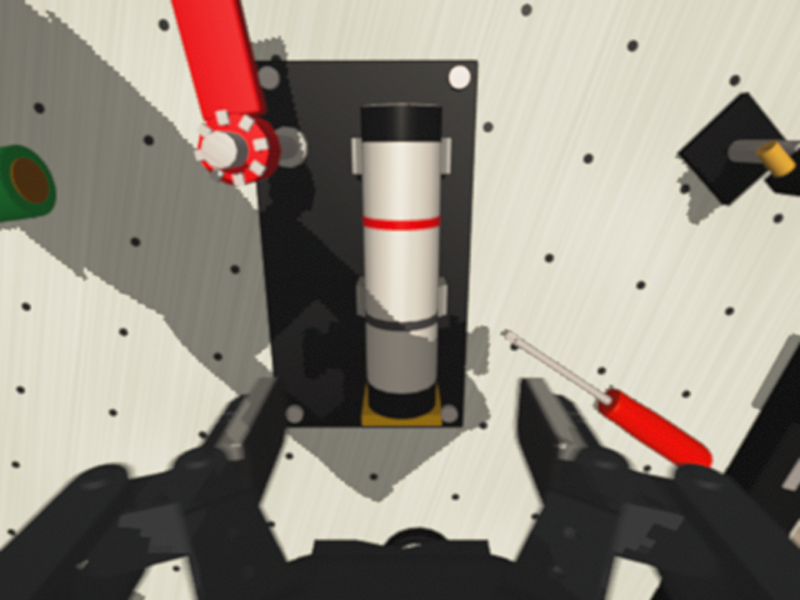

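The tube lies in both saddles (401,105)-(401,410), its end against the brass stop. The arm is parked at upper left, hub at (235,150).

```bash
python3 - <<'E'
from h import *
import pickle
c=pickle.load(open("w5.pkl","rb"))
Z=lambda p,z: unproj(c,(p[0]*.7,p[1]*.7),z)[:2]
th=.285;M=R.from_euler('z',th).as_matrix()[:2,:2];T=np.array([.5603,-.2035])
for p,z in [((222,148),.14),((293,147),.012),((401,125),.074),((401,300),.074),((268,78),.012),((459,77),.012)]:
    q=Z(p,z);print(p,q,(q-T)@M)
p=np.array(proj(c,[[.4732,-.1545,.14]]))/.7;print(p)
# shaft estimate: x=-70 from axis; swing from bar edges at z=.116
e=[Z((173,0),.116),Z((202,115),.116),Z((237,0),.116),Z((263,108),.103)]
for a,b in((0,1),(2,3)):
    d=e[a]-e[b];print("swing",np.arctan2(d[1],d[0])-th)
S=Z((222,148),.14);S=T+M@[-.07,((S-T)@M)[1]]
print("shaft",S,"in tcp frame y",((S-T)@M))
d=th+1.72;print("dot",S+.07*np.array([np.cos(d),np.sin(d)]))
E
```

```text
(222, 148) [ 0.4738 -0.1523] [-0.0686  0.0735]
(293, 147) [ 0.4744 -0.1529] [-0.0682  0.0727]
(401, 125) [ 0.537  -0.1229] [0.0003 0.0839]
(401, 300) [ 0.5632 -0.2123] [ 0.0003 -0.0092]
(268, 78) [ 0.451  -0.1178] [-0.0808  0.113 ]
(459, 77) [ 0.5626 -0.0845] [0.0356 0.1135]
[[219.4085 153.3777]]
swing 1.7163818188768218
swing 1.6598691010632698
shaft [ 0.4725 -0.1526] in tcp frame y [-0.07    0.0735]
dot [ 0.443  -0.0891]
```

```bash
cat >> h.py <<'E'
th=.285;M=R.from_euler('z',th).as_matrix()[:2,:2];S=np.array([.4727,-.1526])
def relS():
    o=get_obs();return (o["eef_pos"][:2]-S)@M*1000, o["eef_pos"][2]*1000
E
python3 - <<'E'
from h import *
st();print(relS())
def p(b,d,r=.065): u=np.array([np.cos(b),np.sin(b)]);n=np.array([-u[1],u[0]]);return (r*u+d*n)*1000
p0=p(1.7,.042);print("start",p0,S+M@p0/1000,rel([*(S+M@p0/1000),.128],th+np.pi/2))
for b in np.arange(1.6,-.01,-.2):
    q=p(b,.013+.0145*np.sin(b)+.011*abs(np.cos(b)));d=q-p0;print(round(b,2),"tool dx,dy mm",d[1].round(1),d[0].round(1))
E
```

```text
15.675 [ 0.5597 -0.2037  0.2161] phi 1.8556637160646416 F [-0.5001 -0.1705 -0.8776] T [ 0.0127 -0.0487 -0.007 ] op 0.5598712902856485 gf 0.0
(array([ 69.1559, -73.4604]), np.float64(216.07981225337718))
start [-50.0248  59.0467] [ 0.4081 -0.11  ] (array([ 0.1321, -0.1189,  0.089 ]), array([-0.0029, -0.0046, -0.0001]))
1.6 tool dx,dy mm 5.1 20.3
1.4 tool dx,dy mm 10.0 32.3
1.2 tool dx,dy mm 12.6 45.2
1.0 tool dx,dy mm 12.5 58.9
0.8 tool dx,dy mm 9.2 73.0
0.6 tool dx,dy mm 2.6 86.6
0.4 tool dx,dy mm -7.2 98.7
0.2 tool dx,dy mm -20.0 108.4
0.0 tool dx,dy mm -35.0 115.0
```

Move to the start point behind the arm, fingers shut.

```bash
python3 -m jog '[0.132,-0.119,0,0,0,0,1, 0.132,-0.119,0,0,0,0,1, 0.132,-0.119,0,0,0,0,1, 0.132,-0.119,0.03,0,0,0,1, 0.132,-0.119,0.07,0,0,0,1, 0.132,-0.119,0.089,0,0,0,1, 0.132,-0.119,0.089,0,0,0,1]'; python3 - <<'E'
from h import *
st();print(relS())
c=camera("wrist");save(c,"w6")
E
```

```text
time_s: 16.55
eef_pos: [0.4074, -0.1097, 0.1272]
eef_rot: [-0.004, 0.6, 0.8, 0.0]
wrist_force: [-0.2, -0.4, 0.2]
opening: -0.004
grasp_force: 0.0
16.55 [ 0.4074 -0.1097  0.1272] phi 1.8557300776578203 F [-0.2315 -0.4436  0.2455] T [-0.0032  0.0418  0.0174] op -0.0036581580249331743 gf 0.0
(array([-50.562 ,  59.5091]), np.float64(127.2253436286482))
```

View pics/w6.png

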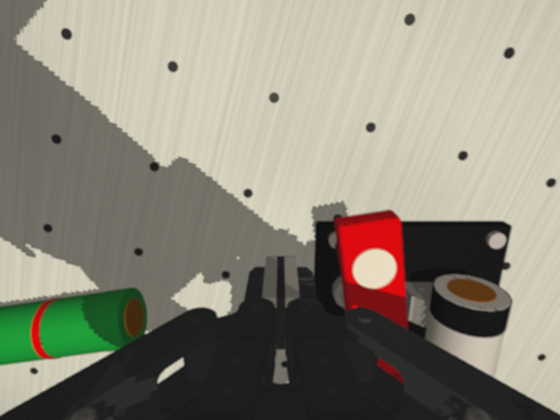

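The shut fingers (280,270) are left of the red arm (370,265) and level with the bar, so I'll sweep now.

```bash
python3 -m jog '[0.003,0.01,0,0,0,0,1, 0.005,0.020,0,0,0,0,1, 0.008,0.026,0,0,0,0,1, 0.010,0.032,0,0,0,0,1, 0.0115,0.039,0,0,0,0,1, 0.0126,0.045,0,0,0,0,1, 0.0126,0.052,0,0,0,0,1, 0.0125,0.059,0,0,0,0,1, 0.011,0.066,0,0,0,0,1, 0.009,0.073,0,0,0,0,1, 0.006,0.080,0,0,0,0,1, 0.003,0.0866,0,0,0,0,1, -0.002,0.093,0,0,0,0,1, -0.007,0.099,0,0,0,0,1, -0.013,0.104,0,0,0,0,1, -0.020,0.108,0,0,0,0,1, -0.020,0.108,0,0,0,0,1]'; python3 - <<'E'
from h import *
st();print(relS());print(Rt(get_obs()).inv().apply(get_obs()["wrist_force"]))
c=camera("wrist");save(c,"w7")
E
```

```text
time_s: 18.73
eef_pos: [0.5194, -0.1003, 0.1296]
eef_rot: [-0.0, 0.6, 0.8, 0.001]
wrist_force: [-0.5, 0.1, -0.6]
opening: -0.001
grasp_force: 0.2
18.725 [ 0.5194 -0.1003  0.1296] phi 1.8552440380032802 F [-0.5479  0.0502 -0.5681] T [0.013  0.0743 0.0202] op -0.0008497591666996007 gf 0.18535526149207726
(array([59.5357, 37.0727]), np.float64(129.57929462227847))
[ 0.2013 -0.5122  0.568 ]
```

View pics/w7.png

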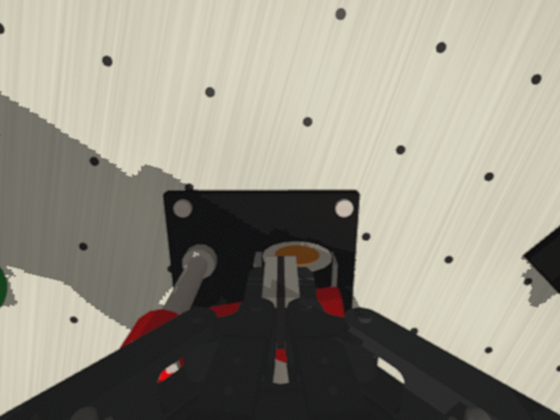

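The arm follows, lying nearly square in front of the fingers. I'll finish the sweep slowly against the hard stop.

```bash
python3 -m jog '[-0.006,0.003,0,0,0,0,1, -0.011,0.005,0,0,0,0,1, -0.014,0.006,0,0,0,0,1, -0.014,0.006,0,0,0,0,1]' | grep -E "pos|wrist"; python3 -m jog '[-0.001,0,0,0,0,0,1, -0.002,0,0,0,0,0,1, -0.002,0,0,0,0,0,1]' | grep -E "pos|wrist"; python3 -c "
from h import *
print(relS(),Rt(get_obs()).inv().apply(get_obs()['wrist_force']))"
```

```text
eef_pos: [0.5284, -0.1116, 0.1293]
wrist_force: [-1.2, 0.9, 0.2]
eef_pos: [0.5288, -0.113, 0.1294]
wrist_force: [-0.9, 2.9, 0.4]
(array([65.017, 22.261]), np.float64(129.42815170767534)) [ 3.0229 -0.0404 -0.3442]
```

```bash
python3 -m jog '[-0.001,0,0,0,0,0,1, -0.002,0,0,0,0,0,1, -0.002,0,0,0,0,0,1]' | grep -E "pos|wrist"; python3 -m jog '[-0.001,0,0,0,0,0,1, -0.0015,0,0,0,0,0,1, -0.0015,0,0,0,0,0,1]' | grep -E "pos|wrist"; python3 -c "
from h import *
print(relS(),Rt(get_obs()).inv().apply(get_obs()['wrist_force']))"
```

```text
eef_pos: [0.5294, -0.1145, 0.1295]
wrist_force: [-1.6, 6.3, 4.3]
eef_pos: [0.5298, -0.1155, 0.1295]
wrist_force: [-0.9, 8.0, 3.5]
(array([65.2229, 19.5725]), np.float64(129.474227511256)) [ 7.9786  1.407  -3.49  ]
```

```bash
python3 -m jog '[0.02,0,0,0,0,0,1, 0.03,0,-0.06,0,0,0,1, 0.03,0,-0.1,0,0,0,1, -0.03,0,-0.1,0,0,0,1, -0.07,0,-0.1,0,0,0,1, -0.07,0,-0.1,0,0,0,1]' | grep -E "pos|wrist"; python3 - <<'E'
from h import *
import pickle
c=camera("wrist");cv2.imwrite("pics/w8.png",cv2.resize(np.array(c["frame"])[:,:,::-1],(800,600),interpolation=cv2.INTER_CUBIC))
pickle.dump(c,open("w8.pkl","wb"));print(relS())
q=spot_in(c,"clamp_top");print([(r["xyz"],r["confidence"],(np.array(r["xyz"][:2])-S)@M) for r in q])
f=cv2.cvtColor(c["frame"],cv2.COLOR_RGB2HSV)
E
```

```text
eef_pos: [0.55, -0.1864, 0.2293]
wrist_force: [-0.6, -0.0, -0.5]
(array([ 64.6549, -52.4459]), np.float64(229.00095228524313))
[([0.5218, -0.1364, 0.1142], 0.75, array([0.0517, 0.0017]))]
```

View pics/w8.png

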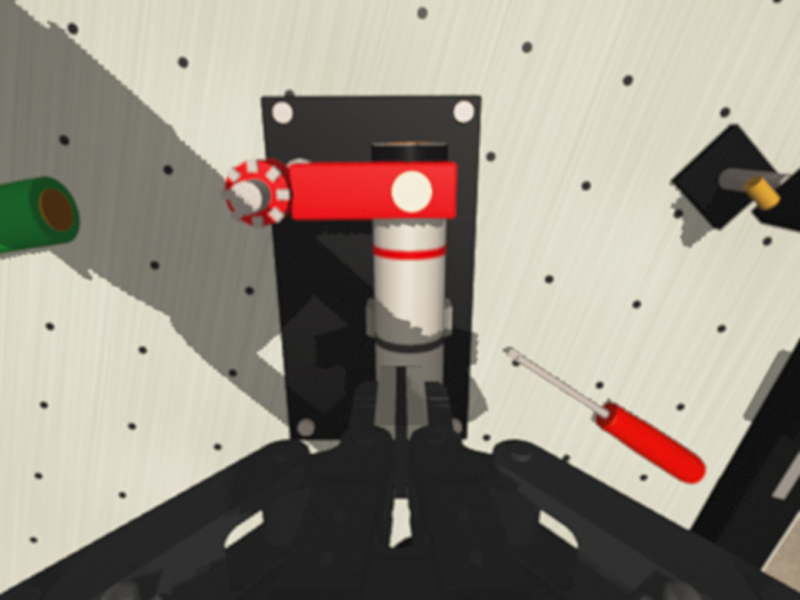

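The arm lies square across the tube, with the dot at (411,191). Next I'll find the dot and go above it.

```bash
python3 - <<'E'
from h import *
import pickle
c=pickle.load(open("w8.pkl","rb"))
q=unproj(c,(411*.7,191*.7),.116);print(q,(q[:2]-S)@M, "edge y",[((unproj(c,(411*.7,r*.7),.116)[:2]-S)@M)[1] for r in(163,219)])
print(rel([*q[:2],.16],th+np.pi/2), "nominal",S+M@[.07,0])
E
```

```text
[ 0.5399 -0.133   0.116 ] [ 0.07 -0.  ] edge y [np.float64(0.01255541539912124), np.float64(-0.013069341079960668)]
(array([0.0512, 0.0053, 0.069 ]), array([-0.0009, -0.0021, -0.0008])) nominal [ 0.5399 -0.1329]
```

```bash
python3 -m jog '[0.051,0.0053,0.03,0,-0.002,0,1, 0.051,0.0053,0.069,0,-0.002,0,1, 0.051,0.0053,0.069,0,-0.002,0,1, 0.051,0.0053,0.079,0,-0.002,0,1, 0.051,0.0053,0.084,0,-0.002,0,1, 0.051,0.0053,0.084,0,-0.002,0,1]' | grep -E "pos|wrist"; python3 -c "
from h import *
print(relS())"
```

```text
eef_pos: [0.5405, -0.1338, 0.1457]
wrist_force: [-0.6, 0.0, 0.1]
(array([70.3205, -0.9832]), np.float64(145.6626375870467))
```

```bash
python3 -m jog '[0,0,0.002,0,0,0,1, 0,0,0.004,0,0,0,1, 0,0,0.006,0,0,0,1, 0,0,0.007,0,0,0,1, 0,0,0.008,0,0,0,1, 0,0,0.009,0,0,0,1, 0,0,0.010,0,0,0,1]' | grep -E "pos|wrist"; python3 -m jog '[0,0,0.001,0,0,0,1, 0,0,0.002,0,0,0,1, 0,0,0.003,0,0,0,1]' | grep -E "pos|wrist"; python3 -m jog '[0,0,0.001,0,0,0,1]' | grep -E "pos|wrist"
```

```text
eef_pos: [0.5415, -0.1337, 0.1366]
wrist_force: [1.1, 1.2, 6.6]
eef_pos: [0.5415, -0.1337, 0.1336]
wrist_force: [1.2, 1.2, 6.2]
eef_pos: [0.5415, -0.1336, 0.1326]
wrist_force: [-0.2, 0.9, 6.8]
```

```bash
python3 -m jog '[0,0,0.001,0,0,0,1]' | grep -E "pos|wrist"; python3 -m jog '[0,0,0.001,0,0,0,1]' | grep -E "pos|wrist"; python3 -m jog '[0,0,0.001,0,0,0,1]' | grep -E "pos|wrist"
```

```text
eef_pos: [0.5415, -0.1337, 0.1316]
wrist_force: [2.0, 1.0, 6.5]
eef_pos: [0.5415, -0.1336, 0.1306]
wrist_force: [1.5, 1.6, 7.4]
eef_pos: [0.5415, -0.1337, 0.1296]
wrist_force: [1.4, 1.3, 5.8]
```

```bash
python3 -m jog '[0,0,0.001,0,0,0,1]' | grep -E "pos|wrist"; python3 -m jog '[0,0,0.001,0,0,0,1]' | grep -E "pos|wrist"
```

```text
eef_pos: [0.5415, -0.1337, 0.1286]
wrist_force: [0.6, 0.9, 6.3]
eef_pos: [0.5415, -0.1337, 0.1276]
wrist_force: [1.0, 1.8, 4.8]
```

```bash
python3 -m jog '[0,0,0.001,0,0,0,1]' | grep -E "pos|wrist"; python3 -m jog '[0,0,0.001,0,0,0,1]' | grep -E "pos|wrist"
```

```text
eef_pos: [0.5415, -0.1337, 0.1266]
wrist_force: [1.7, 1.9, 6.3]
eef_pos: [0.5415, -0.1337, 0.1256]
wrist_force: [1.5, 1.4, 6.1]
```

```bash
python3 -m jog '[0,0,0.001,0,0,0,1]' | grep -E "pos|wrist"
```

```text
eef_pos: [0.5415, -0.1337, 0.1246]
wrist_force: [1.9, 0.9, 6.3]
```

```bash
python3 -m jog '[0,0,0.001,0,0,0,1]' | grep -E "pos|wrist"
```

```text
eef_pos: [0.5415, -0.1337, 0.1237]
wrist_force: [1.0, 0.9, 8.9]
```

```bash
python3 -m jog '[0,0,0.001,0,0,0,1]' | grep -E "pos|wrist"
```

```text
eef_pos: [0.5416, -0.1337, 0.1231]
wrist_force: [-0.5, 1.9, 11.4]
```

```bash
python3 -m jog '[0,0,0.0007,0,0,0,1, 0,0,0.0007,0,0,0,1]' | grep -E "pos|wrist"
```

```text
eef_pos: [0.5416, -0.1337, 0.1227]
wrist_force: [-2.6, 1.5, 12.7]
```

```bash
python3 -m jog '[0,0,0.001,0,0,0,1, 0,0,0.001,0,0,0,1]' | grep -E "pos|wrist"
```

```text
eef_pos: [0.5417, -0.1338, 0.1221]
wrist_force: [-1.6, 3.7, 15.0]
```

```bash
python3 -m jog '[0,0,0.0007,0,0,0,1, 0,0,0.0007,0,0,0,1]' | grep -E "pos|wrist"
```

```text
eef_pos: [0.5418, -0.1338, 0.1217]
wrist_force: [-3.2, 3.1, 16.4]
```

```bash
python3 -m jog '[0,0,0.0004,0,0,0,1, 0,0,0.0004,0,0,0,1, 0,0,0.0004,0,0,0,1]' | grep -E "pos|wrist"; python3 -m jog '[0,0,-0.003,0,0,0,1, 0,0,-0.01,0,0,0,1, 0,0,-0.05,0,0,0,1, 0,0,-0.11,0,0,0,1, 0,0,-0.15,0,0,0,1, 0,0,-0.15,0,0,0,1]' | grep -E "pos|wrist"; python3 -c "
from h import *
c=camera('side');cv2.imwrite('pics/end.png',cv2.resize(np.array(c['frame'])[190:330,220:400,::-1],None,fx=4,fy=4,interpolation=cv2.INTER_CUBIC))"
```

```text
eef_pos: [0.5418, -0.1338, 0.1215]
wrist_force: [-4.0, 2.9, 18.1]
eef_pos: [0.5421, -0.1342, 0.2728]
wrist_force: [-0.0, 0.0, 0.2]
```

View pics/end.png

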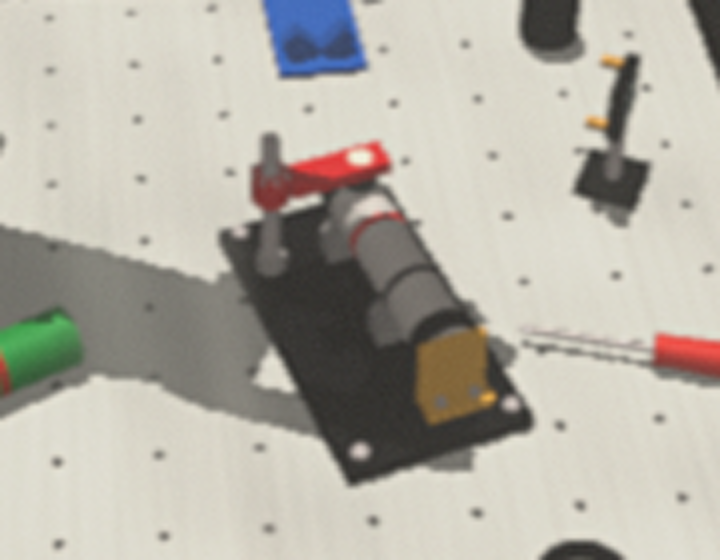

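The tube lies against the stop at (450,340), and the arm stays pressed across it (320,165). I'll hand in.

```bash
python3 -c "
from bench import *
print(hand_in())"
```

```text
the job is handed in; nothing more can be done
None
```

The job is handed in, with no verdict returned: the tube is bedded in both Vs and home on the end stop, the clamp arm is square across it and pressed to 18 N at the hand (about 11–12 N on the pad), and the robot is clear of everything.

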